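# Clamp a bisque cup in the centring chuck for foot waxing

### The job

The bisque cup stands foot up on the centring chuck, ready to have its foot waxed, but the chuck's third jaw is off. Fit the loose jaw into the empty track from the track's open end at the rim, rubber pad towards the cup, and slide it in until it has pushed the cup gently against the two fixed jaws and its sprung pad is clearly pressed in, so that the ratchet keeps the cup clamped when you let go. Bisque is brittle: do not crush or tip the cup, and leave the other things on the bench where they are.

Things in the scene. Friction and masses are not known exactly. Their poses are not given: they have to be found in the camera images.
- chuck: Centring chuck: fixed grey round table. Origin: centre of its underside on the bench, z up, x = outwards along the empty track. Lower disc: radius 150 mm, upper face 24 mm up; on it a plate of radius 130 mm, upper face 39.5 mm up, with three radial T-tracks 120 degrees apart. The two others hold fixed jaws like the loose one, pads 35.5 mm from the centre (the cup's radius).
- track_mouth (a point): Open end of the empty track: middle of its floor at the plate's rim, 130 mm from the chuck's centre, 24 mm up; x points out of the track. Track 29 mm wide, 11.5 mm high under lips 4 mm thick, slot between the lips 16 mm wide; closed above by the lips and inside by the hub. Outside the mouth the lower disc goes on for 20 mm as a ledge level with the track's floor.
- ratchet (a point): Sprung steel ratchet tooth in the empty track's floor (point on the floor, 10 mm inside the mouth): 10 mm wide, stands 4 mm out on a weak spring. A foot pushed inwards rides it down by its ramp (up to about 4 N of push); it springs up into each next notch of the foot and blocks the way back out.
- hub (a point): Centre of the hub's upper face (radius 38 mm, flush with the plate, 39.5 mm above the bench), on which the cup stands; chuck's axis.
- cup_center (a point): The cup to be clamped: unglazed, brittle, 72 mm across over most of its height, 77 mm high, upside down on the hub, 0.11 to 0.23 kg. Point half-way up on its axis; its own z axis points down. It starts 8 to 16 mm off centre towards the empty track, clear of both fixed jaws.
- jaw_grip (a point): The loose jaw, standing upright on its foot, about 0.25 kg. Point at the centre of its upright wooden grip; x = forwards to the rubber pad, z up. Grip: 36 mm along x, 16 mm thick along y (take it across this), from 33 to 86 mm above the foot's underside, the point 60 mm above it. Seated in the track the point is 84 mm above the bench. Under the grip an aluminium bar 24 mm wide, 19 to 33 mm up.
- jaw_foot (a point): Middle of the underside of the loose jaw's steel foot, straight under the grip; axes as the grip's. Foot 26 mm wide, 10 mm thick, from 40 mm behind to 40 mm ahead of this point, nose rounded in plan (13 mm radius), notched across underneath every 7 mm over its rear half; above it a neck 10 mm wide rises between the track's lips.
- pad_out (a point): Point on the loose jaw, 74 mm ahead of the grip and 41 mm above the foot's underside: the pad's face when its stem is set fully out. The pad, a rubber-sleeved upright 16 mm thick, 19.5 to 62.5 mm above the foot's underside, stands on a stem that the last user set 0 to 14 mm further in (not told; it stays so), and springs back 14 mm to a rigid stop: 3 N at first, 11 N at the end.
- notches (a point): Point on the loose jaw, under the rear half of the foot: notches 7 mm apart for the ratchet tooth. On letting go, the jaw slips back by up to one notch (7 to 8 mm) and the pad springs out by as much; about 2 mm must remain pressed in, that is, the pad must go on pressing the cup with over 4 N.
- jar: Bystander, to be left alone: jar with a black lid, 60 mm across, 80 mm high; origin at the centre of its underside.
- rib: Bystander, to be left alone: oval wooden rib lying flat, 68 x 90 x 8 mm; origin at the centre of its underside.
- wax_brush: Bystander, to be left alone: long brush lying flat, 197 mm long; origin at the centre of its underside.
- calipers: Bystander, to be left alone: steel calipers lying flat, 167 mm long; origin at the centre of its underside.
- wax_bowl: Bystander: small dark bowl, 72 mm across, 47 mm high, on the bench's near side; origin at the centre of its underside.
- tape: Bystander: roll of masking tape lying flat near the chuck, 108 mm across, 24 mm high; origin at the centre of its underside.

How it is judged:
By the outcome, as a careful person would: the job done as asked, in the order asked, and still so for the second after the job is handed in, with the robot touching nothing.
It also fails if it takes over 64 s, if anything falls off the work surface, if the arm or the gripper's body presses on something with over 40 N, if the wrist force passes 120 N, or if a joint passes its speed limit or range.

### The arm

A 7-joint arm with a two-finger parallel gripper is mounted at the origin on a cart in front of the work surface, level with it; the furniture and walls round the work are solid. World frame = base frame: x ahead of the robot, y to its left, z up, the work surface at z = 0. Lengths are in m, angles in rad, forces in N, time in s.
With the tool pointing down it reaches from about 0.4 to 0.875 m from the base axis. Payload 19.3 kg.
Tool frame: the origin (TCP) lies midway between the tips of the shut fingers; the grasp point (between the pads) lies bot.tcp_to_grasp behind it (bot.tcp_to_grasp is the distance from the TCP to the grasp point, in m); z points along the fingers, y is the line along which they close (so a half turn about z gives the same grasp; the last joint's range is limited). The gripper opens to 85 mm and grips with 20 to 120 N. Pads are 22 mm wide; open, the fingers measure 114 mm over their backs; the gripper's body (76 mm by 85 mm) begins 54 mm behind the grasp point. The pads swing forward as they close: fully open they stand 13 mm farther back than shut.
Start: joints at [-1.411, 0.521, -0.036, 1.599, 0.021, 1.021, -0.113], TCP at [0.142, 0.609, 0.192] pointing down, gripper open.
Joint ranges: [-2.91, 2.91], [-0.3, 2.13], [-1.5, 1.42], [0.17, 2.43], [-1.26, 4.41], [0.16, 1.93], [-2.52, 2.52]. Speed limits (rad/s): [1.89, 1.89, 2.39, 2.39, 3.01, 3.01, 3.01].

### API

Orientations are given as [roll, pitch, yaw] about the fixed x, y, z axes, in that order (R = Rz(yaw) Ry(pitch) Rx(roll)).
In Python, from workcell import observe, imaging, bot gives the robot as it stands.
- The arm moves only by the tool send_rows, never from a script. Its argument "plan" is text: rows parted by semicolons, each of 7 numbers parted by spaces: the shift along the tool's x, y, z in m, then the turn, a rotation vector about the tool's x, y, z in degrees, then the finger opening in m, from 0 to 0.0854. In form: dx dy dz rx ry rz claw; .... A call has 1 to 10 rows; each row is the pose to reach, as a shift and turn from the pose commanded when the call began, along the tool's axes at that moment; what a row does not reach only later rows make up. A row lasts 1/12 s, in which the tool goes at most 41.7 mm and 7.16 degrees, less where a joint would pass 70% of its speed; a pose out of reach is approached as far as the arm can. A call with a gripper value outside its range is refused whole. The fingers move at their own pace and stop on an object; "grip_force" is the grip in N (left out, the last holds). Time passes only in rows, so rows that repeat a pose let the fingers close. It gives the time, the measured TCP pose, the force, the opening and the grip force at its end, in the units of the state.
- observe(): the state, without advancing time (a new reading comes with each control period).
- imaging.grab_frame(name): name is "scene" or "top" or "wrist"; returns a dict with "color" (420x560x3 uint8, red, green, blue), "fx", "fy", "cx", "cy" (pixels), "dist_coeffs" ([k1, k2, p1, p2, k3] as OpenCV has them; the pictures are not rectified), "eye" and "orientation" of the camera in the world; the wrist camera has in their place "tool_from_camera" (4x4, takes a point from camera to tool coordinates, whose origin is the TCP and whose axes are the flange's). Camera axes: x right, y down, z forward; pixel columns grow to the right and rows downward; lengths in m; the calibration is good to about 2 mm. A picture is of the moment at which its call begins: read the wrist's pose just before it. There is no depth.
- bot.job_done(): hands the job in; it is judged then, once.
The state is a dict: "clock": time; "qpos": joint angles; "qd": joint speeds; "joint_efforts": joint torques, N m; "position": TCP position; "tool_rot": TCP orientation; "force": force on the tool from outside, world axes, zero at the start; "moment": the same for the moment, N m; "grip_width": finger opening in m; "finger_force": force on a finger pad.
Only numpy, scipy, OpenCV 4.12 (cv2) and the standard library are available. Lean on these libraries where they do the work, as an engineer would, in place of code of your own. Each camera call takes 0.05 s, during which the arm holds its last target. There are 200 camera calls.

## Working session

There is one attempt and no reset: what is moved stays moved. The work goes in short steps, Python scripts to look and compute and a tool call to move; the robot and the scene stay as the last step left them, time stands still between calls to the robot, and variables do not carry over. Pictures are saved under pics/ and viewed, at most 10 in all, crops included, and the job is handed in when it is done.

Besides the shell and the picture viewer there is one more tool, called after ">>>" by a JSON object that holds its "op" and its "data". send_rows: Moves the arm, as the interface text tells. Its arguments: {"type":"object","properties":{"plan":{"type":"string"},"grip_force":{"type":"number"}},"required":["plan"]}

```bash
ls; mkdir -p pics
python3 - <<'E'
from workcell import observe, imaging, bot
import cv2,numpy as np,pickle
s=observe();print(s);print(bot.tcp_to_grasp)
for n in("scene","top","wrist"):
    f=imaging.grab_frame(n);pickle.dump(f,open(f"pics/{n}.pkl","wb"))
    cv2.imwrite(f"pics/{n}0.png",f["color"][...,::-1])
    print({k:v for k,v in f.items() if k!="color"})
E
```

```text
pics
{'clock': 0.0, 'qpos': array([-1.4111849 ,  0.52205565, -0.03633359,  1.59995921,  0.0212375 ,
        1.02108487, -0.11280836]), 'qd': array([ 3.22267384e-04,  9.36889821e-04, -2.90141253e-04, -2.03164710e-04,
        9.21839284e-05, -2.69338352e-04,  5.66803273e-04]), 'joint_efforts': array([ 2.64648290e-03, -9.27086449e+01,  1.98156461e+00, -3.69929123e+01,
        1.80729985e-02,  8.22419330e-03, -1.10680890e-05]), 'position': array([0.14233459, 0.60821123, 0.19111722]), 'tool_rot': array([-3.14047665e+00,  1.06954647e-04,  2.91178704e+00]), 'force': array([-0.17857081, -0.21972871,  0.52075528]), 'moment': array([ 0.0214212 , -0.00639886, -0.02255234]), 'finger_force': 0.0, 'grip_width': 0.08556735149544567}
0.0187
{'fx': 529.9568927458507, 'fy': 529.9568927458507, 'cx': 283.0382277731561, 'cy': 208.11447612347402, 'dist_coeffs': array([-0.14071962,  0.        ,  0.        ,  0.        ,  0.        ]), 'eye': array([-0.31288364, -0.62515996,  1.20101373]), 'orientation': array([-2.41587646,  0.01895331, -1.08598316])}
{'fx': 523.5916047234388, 'fy': 523.5916047234388, 'cx': 269.0771846583027, 'cy': 211.44831893248374, 'dist_coeffs': array([-0.02444853,  0.        ,  0.        ,  0.        ,  0.        ]), 'eye': array([-0.28319866, -0.34092342,  1.68883561]), 'orientation': array([-2.66085277, -0.00908608, -1.31311862])}
{'fx': 338.70958657514683, 'fy': 338.70958657514683, 'cx': 274.1936386410581, 'cy': 213.3496908750773, 'dist_coeffs': array([0.0013906, 0.       , 0.       , 0.       , 0.       ]), 'tool_from_camera': array([[ 3.36107407e-05, -9.60084505e-01, -2.79710102e-01,
         7.12717910e-02],
       [ 9.99999982e-01,  8.48684602e-05, -1.71142026e-04,
        -8.66972760e-04],
       [ 1.88049373e-04, -2.79710091e-01,  9.60084491e-01,
        -1.82137852e-01],
       [ 0.00000000e+00,  0.00000000e+00,  0.00000000e+00,
         1.00000000e+00]])}
```

View pics/scene0.png

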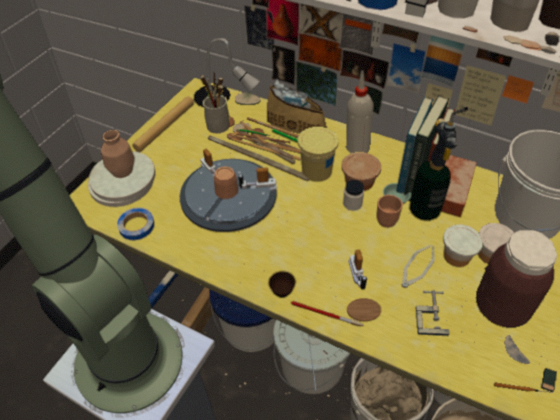

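View pics/top0.png

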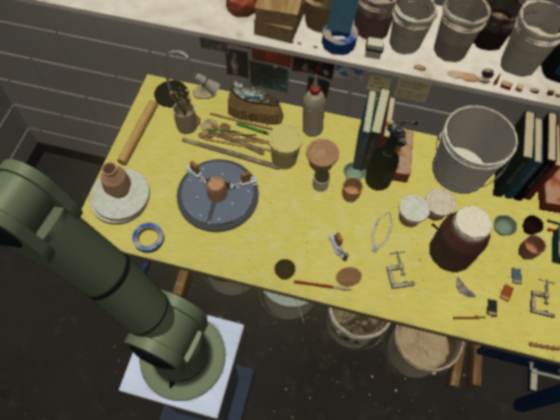

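The scene view shows the chuck at about (228,193), with the cup at (226,183) and the empty track running towards (210,217). The loose jaw is at (358,268). In the top view the jaw is at (338,245) and the chuck at (218,193). I'll enlarge both areas.

```bash
cat > h.py <<'E'
import cv2,numpy as np,pickle
from scipy.spatial.transform import Rotation as Rt
def cam(f,s=None):
    if "eye" in f: return Rt.from_euler("xyz",f["orientation"]).as_matrix(),np.array(f["eye"])
    T=np.array(f["tool_from_camera"]);R=Rt.from_euler("xyz",s["tool_rot"]).as_matrix()
    return R@T[:3,:3],R@T[:3,3]+s["position"]
def K(f): return np.array([[f["fx"],0,f["cx"]],[0,f["fy"],f["cy"]],[0,0,1]])
def cast(f,px,z,s=None):
    R,e=cam(f,s);p=cv2.undistortPoints(np.float64(px).reshape(-1,1,2),K(f),f["dist_coeffs"]).reshape(-1,2)
    d=np.c_[p,np.ones(len(p))]@R.T
    return e+d*((z-e[2])/d[:,2])[:,None]
def proj(f,P,s=None):
    R,e=cam(f,s);r=cv2.Rodrigues(R.T)[0]
    return cv2.projectPoints(np.float64(P).reshape(-1,3),r,-R.T@e,K(f),f["dist_coeffs"])[0].reshape(-1,2)
def load(n): return pickle.load(open(f"pics/{n}.pkl","rb"))
def crop(f,x0,y0,w,h,k): return cv2.resize(f["color"][y0:y0+h,x0:x0+w,::-1],None,fx=k,fy=k,interpolation=cv2.INTER_CUBIC)
E
python3 - <<'E'
from h import *
s,t=load("scene"),load("top")
a=np.hstack([crop(s,170,145,120,90,3.3),crop(t,165,150,120,90,3.3)])
b=np.hstack([crop(s,325,230,60,45,6.6),crop(t,310,215,60,45,6.6)])
cv2.imwrite("pics/c1.png",np.vstack([a,b]))
print(cast(s,[[228,193],[358,275]],.03),cast(t,[[218,194],[338,250]],.03))
E
```

```text
[[ 0.57498485  0.05703267  0.03      ]
 [ 0.47568143 -0.41016263  0.03      ]] [[ 0.57827841  0.06246979  0.03      ]
 [ 0.47397552 -0.40270384  0.03      ]]
```

View pics/c1.png

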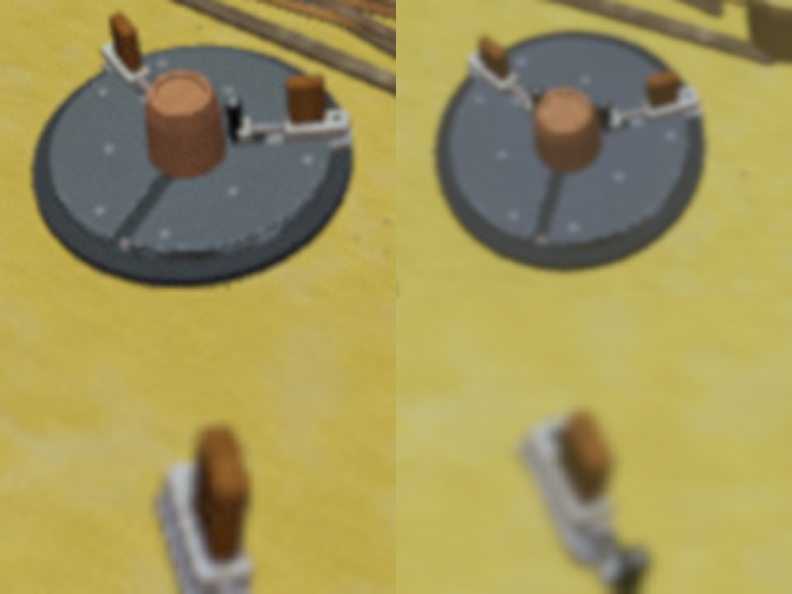

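The crops show that the empty track runs from the cup to a bright tooth spot at about scene (207,218) and top (209,222). The jaw's pad points towards the robot, at the lower right of the crop. I'll work out the poses now.

Run:
```python
from h import *
s,t=load("scene"),load("top")
for n,f,box in(("scene",s,(170,145,125,95)),("top",t,(165,150,110,85))):
    hsv=cv2.cvtColor(f["color"],cv2.COLOR_RGB2HSV)
    x,y,w,h=box;m=np.zeros(hsv.shape[:2],np.uint8)
    yel=((hsv[...,0]<35)&(hsv[...,0]>15)&(hsv[...,1]>100)&(hsv[...,2]>90))
    m[y:y+h,x:x+w]=(~yel[y:y+h,x:x+w])*255
    m=cv2.morphologyEx(m,cv2.MORPH_OPEN,np.ones((5,5)))
    c=max(cv2.findContours(m,0,1)[0],key=cv2.contourArea)[:,0]
    # lower half of outline -> lower disc's near edge; circle of radius .15 at z~.012
    c=c[c[:,1]>y+0.5*h]
    P=cast(f,c,.02)[:,:2]
    from scipy.optimize import least_squares
    r=least_squares(lambda q:np.hypot(*(P-q[:2]).T)-.15,[.577,.06],loss="soft_l1",f_scale=.003)
    print(n,"centre",r.x,"rms",np.sqrt(np.mean(r.fun**2)),len(P))
print("tooth",cast(s,[[207.3,218.6]],.03),cast(t,[[208.6,222.1]],.03))
print("griptop",cast(s,[[358.6,252.4]],.086),cast(t,[[(587-396)/6.6+310,(425-297)/6.6+215]],.086))
print("pad",cast(t,[[(630-396)/6.6+310,(570-297)/6.6+215]],.06))
for n,pt,tp in(("tape",(135,222),(148,237)),("bowl",(282,284),(285,268)),("brush",(327,314),(322,286)),("jar",(354,195),(320,180))):
    print(n,cast(s,[pt],.02)[0,:2],cast(t,[tp],.02)[0,:2])
```

```text
scene centre [0.58295967 0.06299381] rms 0.0017957936895315824 126
top centre [0.58597553 0.06777077] rms 0.001454170956227222 113
tooth [[0.46004829 0.05727592 0.03      ]] [[0.46081194 0.06052501 0.03      ]]
griptop [[ 0.50479994 -0.39433027  0.086     ]] [[ 0.50557343 -0.39244222  0.086     ]]
pad [[ 0.44390786 -0.43044802  0.06      ]]
tape [0.35713682 0.24932953] [0.35474352 0.25005404]
bowl [ 0.36476374 -0.23979952] [ 0.36639883 -0.24148569]
brush [ 0.33611085 -0.3842785 ] [ 0.3358358  -0.37692508]
jar [ 0.74863424 -0.28491292] [ 0.73889821 -0.28295308]
```

```bash
cat >> h.py <<'E'
def go(s,P,yaw):
    """shift and turn in tool axes from the present pose to TCP P, tool down, yaw in deg"""
    R0=Rt.from_euler("xyz",s["tool_rot"]);R1=Rt.from_euler("xyz",[180,0,yaw],degrees=True)
    d=R0.inv().apply(np.array(P)-s["position"]);r=(R0.inv()*R1).as_rotvec(degrees=True)
    print("shift",d.round(4),"turn",r.round(2));return d,r
E
python3 - <<'E'
from h import *
from workcell import observe
s=observe();print(cast(load("scene"),[[117,165]],.1))
go(s,[.48,.10,.30],97)
E
```

```text
[[0.4683549  0.38628386 0.1       ]]
shift [-0.4446 -0.4181 -0.1083] turn [-4.000e-02  3.000e-02  6.983e+01]
```

>>> {"op": "send_rows", "data": {"plan": "-0.01 -0.01 -0.05 0 0 0 0.085; -0.05 -0.05 -0.09 0 0 7 0.085; -0.09 -0.085 -0.108 0 0 14 0.085; -0.12 -0.113 -0.108 0 0 21 0.085; -0.148 -0.139 -0.108 0 0 28 0.085; -0.178 -0.167 -0.108 0 0 35 0.085; -0.207 -0.195 -0.108 0 0 42 0.085; -0.237 -0.223 -0.108 0 0 49 0.085; -0.267 -0.251 -0.108 0 0 56 0.085; -0.296 -0.279 -0.108 0 0 63 0.085"}}

```text
clock: 0.98
position: [0.3475, 0.2982, 0.2997]
tool_rot: [3.141, -0.001, 1.806]
force: [1.3, 0.5, -0.1]
grip_width: 0.0849
finger_force: 0.0
```

Run:
```python
from h import *
from workcell import observe
s=observe();print(s["position"],s["tool_rot"],s["qpos"])
go(s,[.48,.10,.30],97)
```

```text
[0.34754282 0.2982474  0.29971052] [ 3.14146650e+00 -5.03049362e-04  1.80629866e+00] [-1.11221112  0.13684332  0.31040754  1.88151352 -0.04648744  1.12973977
 -0.54918148]
shift [-0.2237  0.0825 -0.0004] turn [ 0.01 -0.03  6.49]
```

>>> {"op": "send_rows", "data": {"plan": "-0.037 0.014 0 0 0 2 0.085; -0.075 0.028 0 0 0 4 0.085; -0.112 0.042 0 0 0 6.5 0.085; -0.15 0.056 0 0 0 6.5 0.085; -0.187 0.07 0 0 0 6.5 0.085; -0.224 0.083 0 0 0 6.5 0.085; -0.224 0.083 0 0 0 6.5 0.085; -0.224 0.083 0 0 0 6.5 0.085"}}

```text
clock: 1.65
position: [0.4816, 0.1006, 0.2993]
tool_rot: [-3.141, 0.001, 1.695]
force: [-0.5, 0.3, -0.8]
grip_width: 0.0852
finger_force: 0.0
```

Run:
```python
from h import *
from workcell import observe,imaging
s=observe();f=imaging.grab_frame("wrist");print(s["position"],s["tool_rot"],s["qpos"])
pickle.dump((s,f),open("pics/w1.pkl","wb"));cv2.imwrite("pics/w1.png",f["color"][...,::-1])
go(s,[.49,-.397,.20],32)
```

```text
[0.48163133 0.10055568 0.29934733] [-3.14128443e+00  6.54429096e-04  1.69485337e+00] [-0.74655922  0.21520249  0.50837016  1.81332768 -0.1138456   1.14243951
 -0.07649487]
shift [-0.4947 -0.0532  0.0997] turn [1.000e-02 4.000e-02 6.511e+01]
```

View pics/w1.png

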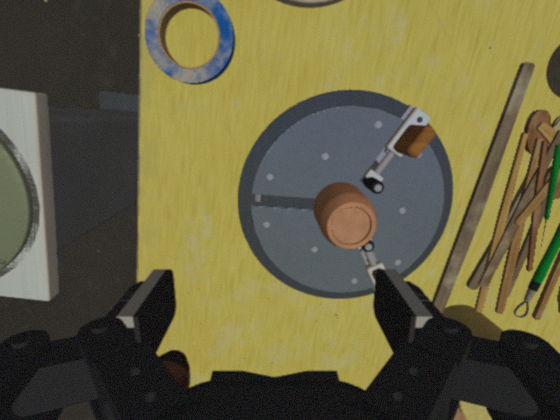

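The wrist view shows the whole chuck. The tooth is at (257,199), the slot runs from there to (315,204), and the cup's foot is at (352,226). I'll measure the centre and the slot line.

Run:
```python
from h import *
from scipy.optimize import least_squares
s,f=pickle.load(open("pics/w1.pkl","rb"))
hsv=cv2.cvtColor(f["color"],cv2.COLOR_RGB2HSV)
yel=((hsv[...,0]<35)&(hsv[...,0]>15)&(hsv[...,1]>100)&(hsv[...,2]>60))
m=np.zeros(yel.shape,np.uint8);m[85:302,225:460]=(~yel[85:302,225:460])*255
m=cv2.morphologyEx(m,cv2.MORPH_OPEN,np.ones((7,7)))
c=max(cv2.findContours(m,0,1)[0],key=cv2.contourArea)[:,0]
P=cast(f,c,.024,s)[:,:2]
r=least_squares(lambda q:np.hypot(*(P-q[:2]).T)-q[2],[.58,.06,.15],loss="soft_l1",f_scale=.002)
print("centre,r",r.x,np.median(abs(r.fun)))
C=r.x[:2]
g=cv2.GaussianBlur(cv2.cvtColor(f["color"],cv2.COLOR_RGB2GRAY),(3,3),0).astype(float)
pts=[]
for x in range(264,310,3):
    col=g[190:216,x].copy();w=np.clip(np.median(col)-8-col,0,None);w[w<0.3*w.max()]=0
    pts.append((x,190+(w*np.arange(26)).sum()/w.sum()))
Q=cast(f,pts,.0375,s)[:,:2]
vx,vy,x0,y0=cv2.fitLine(np.float32(Q),cv2.DIST_HUBER,0,.01,.01).ravel()
if vx>0: vx,vy=-vx,-vy
print("slot dir",np.degrees(np.arctan2(vy,vx)),"through",x0,y0, np.round([p[1] for p in pts],1))
print("offset of centre from line",(C-[x0,y0])@np.array([-vy,vx]))
print("tooth",cast(f,[[257,199]],.027,s))
```

```text
centre,r [0.58425689 0.06360949 0.14866946] 0.0009653343526436764
slot dir -176.91829 through 0.5000376 0.05974379 [200.  200.5 201.  200.9 201.  201.  201.4 202.2 201.9 201.7 202.5 202.5
 203.2 202.9 203.  203.3]
offset of centre from line 0.0006675006693932233
tooth [[0.46264594 0.05614941 0.027     ]]
```

>>> {"op": "send_rows", "data": {"plan": "-0.04 -0.004 0 0 0 6.5 0.085; -0.08 -0.009 0 0 0 13 0.085; -0.12 -0.013 0 0 0 19.5 0.085; -0.16 -0.017 0 0 0 26 0.085; -0.2 -0.022 0.01 0 0 32.5 0.085; -0.24 -0.026 0.025 0 0 39 0.085; -0.28 -0.03 0.04 0 0 45.5 0.085; -0.32 -0.034 0.055 0 0 52 0.085; -0.36 -0.039 0.07 0 0 58.5 0.085; -0.4 -0.043 0.08 0 0 65 0.085"}}

```text
clock: 2.53
position: [0.4895, -0.2949, 0.2194]
tool_rot: [-3.14, -0.0, 0.562]
force: [0.7, 0.7, 0.7]
grip_width: 0.0849
finger_force: 0.0
```

Run:
```python
from h import *
from workcell import observe
s=observe();print(s["position"],s["tool_rot"],s["qpos"])
go(s,[.49,-.397,.20],32)
```

```text
[ 0.4895397  -0.29485081  0.21936166] [-3.14009112e+00 -2.43683203e-04  5.61551205e-01] [-0.10513255  0.52339365  0.80001978  1.7398635  -0.42417522  1.06129853
 -0.16879634]
shift [-0.054   0.0867  0.0192] turn [-0.09 -0.01  0.17]
```

>>> {"op": "send_rows", "data": {"plan": "-0.02 0.03 0.008 0 0 0 0.085; -0.04 0.06 0.014 0 0 0 0.085; -0.054 0.087 0.019 0 0 0 0.085; -0.054 0.087 0.019 0 0 0 0.085; -0.054 0.087 0.019 0 0 0 0.085"}}

```text
clock: 2.95
position: [0.4901, -0.3976, 0.2009]
tool_rot: [-3.14, 0.001, 0.563]
force: [0.0, 0.5, -0.4]
grip_width: 0.0847
finger_force: 0.0
```

Run:
```python
from h import *
from workcell import observe,imaging
s=observe();f=imaging.grab_frame("wrist");print(s["position"],s["tool_rot"],s["qpos"])
pickle.dump((s,f),open("pics/w2.pkl","wb"));cv2.imwrite("pics/w2.png",f["color"][...,::-1])
```

```text
[ 0.49012566 -0.39758006  0.20091184] [-3.14038685e+00  5.86843854e-04  5.63420908e-01] [ 0.12072579  0.63846384  0.7508603   1.59833852 -0.47432398  1.09664979
 -0.01270731]
```

View pics/w2.png

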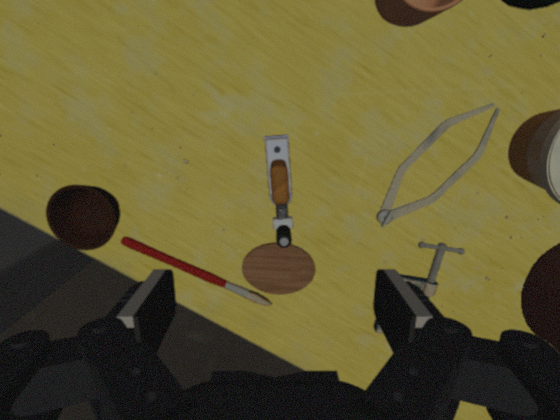

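The wrist view shows the jaw from its rear at (277,137) to its pad at (284,238). The grip is at (280,182) and the rib lies just past the pad. I'll measure the bar's axis and the grip.

Run:
```python
from h import *
s,f=pickle.load(open("pics/w2.pkl","rb"))
hsv=cv2.cvtColor(f["color"],cv2.COLOR_RGB2HSV).astype(int)
sub=np.zeros(hsv.shape[:2],bool);sub[125:250,255:305]=1
wood=sub&(hsv[...,0]<18)&(hsv[...,1]>110)&(np.arange(420)[:,None]<212)
bar=sub&(hsv[...,1]<70)&(hsv[...,2]>70)&(np.arange(420)[:,None]<158)
for n,m in(("wood",wood),("bar",bar)):
    ys,xs=np.where(m);print(n,len(xs),xs.min(),xs.max(),ys.min(),ys.max())
    rows=[(y,np.where(m[y])[0].min(),np.where(m[y])[0].max()) for y in np.unique(ys)]
    print(rows[::4])
    L=np.array([((a+b)/2,y) for y,a,b in rows if b-a>8]);z=.033 if n=="bar" else .086
    Q=cast(f,L,z,s)[:,:2];v=cv2.fitLine(np.float32(Q),cv2.DIST_HUBER,0,.001,.01).ravel()
    print("axis deg",np.degrees(np.arctan2(v[1],v[0])),"mean",Q.mean(0),"ends",Q[0],Q[-1])
print(cast(f,[[281,205]],.086,s),"hole/pad",cast(f,[[277,149]],.033,s),cast(f,[[284.5,240]],.0625,s),cast(f,[[277,136]],.033,s))
```

```text
wood 613 271 288 160 204
[(np.int64(160), np.int64(277), np.int64(279)), (np.int64(164), np.int64(272), np.int64(284)), (np.int64(168), np.int64(271), np.int64(285)), (np.int64(172), np.int64(271), np.int64(286)), (np.int64(176), np.int64(271), np.int64(286)), (np.int64(180), np.int64(272), np.int64(286)), (np.int64(184), np.int64(272), np.int64(287)), (np.int64(188), np.int64(272), np.int64(287)), (np.int64(192), np.int64(273), np.int64(287)), (np.int64(196), np.int64(273), np.int64(288)), (np.int64(200), np.int64(273), np.int64(287)), (np.int64(204), np.int64(278), np.int64(280))]
axis deg 36.39315 mean [ 0.50337527 -0.39500771] ends [ 0.5187973  -0.38434444] [ 0.48779374 -0.40623334]
bar 521 264 289 134 157
[(np.int64(134), np.int64(285), np.int64(287)), (np.int64(138), np.int64(264), np.int64(288)), (np.int64(142), np.int64(265), np.int64(288)), (np.int64(146), np.int64(265), np.int64(288)), (np.int64(150), np.int64(266), np.int64(288)), (np.int64(154), np.int64(266), np.int64(288))]
axis deg 36.16934 mean [ 0.5251271  -0.37899916] ends [ 0.53608513 -0.37583241] [ 0.51586663 -0.38508851]
[[ 0.48645789 -0.40762524  0.086     ]] hole/pad [[ 0.52270883 -0.38074351  0.033     ]] [[ 0.45255335 -0.43401483  0.0625    ]] [[ 0.53363819 -0.37380302  0.033     ]]
```

Run:
```python
from h import *
from workcell import observe
go(observe(),[.501,-.397,.045],36.7)
```

```text
shift [0.0084 0.0063 0.1562] turn [-0.07 -0.01 -4.33]
```

>>> {"op": "send_rows", "data": {"plan": "0.004 0.003 0.03 0 0 -2 0.085; 0.008 0.006 0.06 0 0 -4.3 0.085; 0.0084 0.0063 0.09 0 0 -4.3 0.085; 0.0084 0.0063 0.12 0 0 -4.3 0.085; 0.0084 0.0063 0.14 0 0 -4.3 0.085; 0.0084 0.0063 0.152 0 0 -4.3 0.085; 0.0084 0.0063 0.156 0 0 -4.3 0.085; 0.0084 0.0063 0.156 0 0 -4.3 0.05; 0.0084 0.0063 0.156 0 0 -4.3 0.03; 0.0084 0.0063 0.156 0 0 -4.3 0.025", "grip_force": 50}}

```text
clock: 3.83
position: [0.5015, -0.3986, 0.0473]
tool_rot: [3.14, -0.001, 0.64]
force: [-0.2, -0.0, 0.5]
grip_width: 0.0512
finger_force: 0.0
```

Run:
```python
from h import *
from workcell import observe,imaging
s=observe();f=imaging.grab_frame("wrist");print(s["position"],s["tool_rot"],s["qpos"],s["grip_width"],s["force"])
cv2.imwrite("pics/w3.png",f["color"][100:320,150:410,::-1].repeat(2,0).repeat(2,1))
```

```text
[ 0.5015295  -0.39856514  0.04727001] [ 3.13972948e+00 -7.96360574e-04  6.39754676e-01] [ 0.20301246  0.81474488  0.60198904  1.68849326 -0.59477821  0.82665187
  0.14120419] 0.05116276380759851 [-0.15732568 -0.0350371   0.47866207]
```

View pics/w3.png

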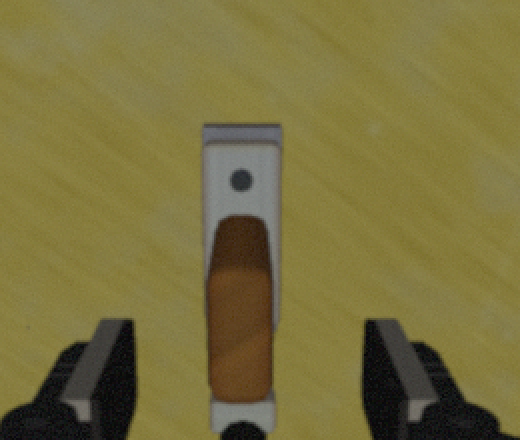

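The crop shows the open fingers at x≈134 and 364, straddling the grip, which is centred at about x=241. The yaw is good and the jaw is about 2 mm to the tool's −y side. I'll check the offset along x.

Run:
```python
from h import *
from workcell import observe,imaging
s=observe();f=imaging.grab_frame("wrist")
R=Rt.from_euler("xyz",s["tool_rot"])
for n,p,z in(("front top",(240,401),.086),("rear top",(241,270),.086),("hole",(241,180),.033),("bar rear L",(203,142),.033),("bar rear R",(280,142),.033)):
    P=cast(f,[[150+p[0]/2,100+p[1]/2]],z,s);print(n,P.round(4),R.inv().apply(P-s["position"]).round(4))
```

```text
front top [[ 0.4886 -0.4061  0.086 ]] [[-0.0147 -0.0016 -0.0389]]
rear top [[ 0.5153 -0.3866  0.086 ]] [[ 0.0184 -0.0013 -0.0389]]
hole [[ 0.5224 -0.3808  0.033 ]] [[ 0.0274 -0.0018  0.0141]]
bar rear L [[ 0.5249 -0.3652  0.033 ]] [[ 0.0387 -0.0128  0.0141]]
bar rear R [[ 0.5382 -0.3832  0.033 ]] [[0.0387 0.0096 0.0142]]
```

>>> {"op": "send_rows", "data": {"plan": "0.002 -0.0016 0 0 0 0 0.04; 0.002 -0.0016 0 0 0 0 0.02; 0.002 -0.0016 0 0 0 0 0.01; 0.002 -0.0016 0 0 0 0 0.005; 0.002 -0.0016 0 0 0 0 0.005; 0.002 -0.0016 0 0 0 0 0.005; 0.002 -0.0016 0 0 0 0 0.005; 0.002 -0.0016 0 0 0 0 0.005"}}

```text
clock: 4.6
position: [0.5017, -0.3959, 0.0461]
tool_rot: [3.141, -0.0, 0.639]
force: [0.8, 1.4, 6.6]
grip_width: 0.0107
finger_force: 48.9
```

Run:
```python
from h import *
from workcell import observe
s=observe();print(s["position"],s["tool_rot"],s["grip_width"],s["finger_force"],s["force"],s["moment"])
```

```text
[ 0.50165071 -0.39593126  0.04612381] [ 3.14114467e+00 -4.08356252e-04  6.39391872e-01] 0.010729519277098563 48.867589831352234 [0.78117797 1.40670631 6.64263012] [ 0.30992741 -0.179057    0.0611614 ]
```

>>> {"op": "send_rows", "data": {"plan": "0.002 -0.0016 -0.01 0 0 0 0.005; 0.002 -0.0016 -0.03 0 0 0 0.005; 0.002 -0.0016 -0.05 0 0 0 0.005; 0.002 -0.0016 -0.07 0 0 0 0.005; 0.002 -0.0016 -0.09 0 0 0 0.005; 0.002 -0.0016 -0.11 0 0 0 0.005; 0.002 -0.0016 -0.13 0 0 0 0.005; 0.002 -0.0016 -0.15 0 0 0 0.005; 0.002 -0.0016 -0.15 0 0 0 0.005; 0.002 -0.0016 -0.15 0 0 0 0.005"}}

```text
clock: 5.43
position: [0.5022, -0.3935, 0.197]
tool_rot: [3.14, -0.001, 0.639]
force: [0.2, -0.1, -1.6]
grip_width: 0.005
finger_force: 0.0
```

Run:
```python
from h import *
from workcell import observe,imaging
s=observe();f=imaging.grab_frame("wrist");print(s["position"],s["tool_rot"],s["qpos"],s["grip_width"],s["force"],s["moment"])
pickle.dump((s,f),open("pics/w4.pkl","wb"))
cv2.imwrite("pics/w4.png",np.vstack([f["color"][130:350,130:430,::-1].repeat(2,0).repeat(2,1)]))
C=np.array([.5845,.0638]);a=np.radians(183.1);u=np.array([np.cos(a),np.sin(a)])
print("start",C+.19*u)
go(s,[*(C+.19*u),.25],183.1-0)
```

```text
[ 0.50224276 -0.39351526  0.19698261] [ 3.14012898e+00 -7.20932563e-04  6.39263625e-01] [ 0.12157825  0.64591415  0.72823557  1.58537649 -0.46921734  1.09041495
  0.03829327] 0.0050424142822001325 [ 0.16825312 -0.09676163 -1.60953559] [ 0.01267128  0.00976308 -0.02356978]
start [0.39477803 0.05352503]
shift [ 0.1805 -0.4228 -0.0535] turn [ 9.0000e-02  9.0000e-02 -1.4647e+02]
```

View pics/w4.png

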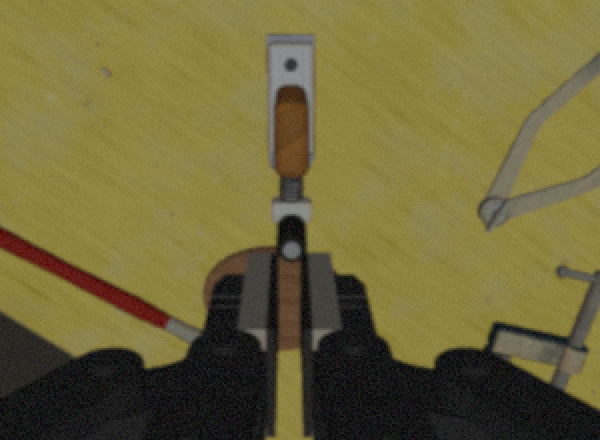

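The jaw was not lifted: it still stands on the bench, with its grip at crop (292,130), while the shut fingers are at (290,260). I'll re-measure where the jaw is now.

Run:
```python
from h import *
s,f=pickle.load(open("pics/w4.pkl","rb"))
R=Rt.from_euler("xyz",s["tool_rot"])
for n,p,z in(("front top",(292,177),.086),("hole",(291,65),.033),("rear L",(268,43),.033),("rear R",(314,43),.033),("padtop",(291,250),.0625),("padfront",(291,262),.0625)):
    P=cast(f,[[130+p[0]/2,130+p[1]/2]],z,s);print(n,P.round(4),R.inv().apply(P-s["position"]).round(4))
print(proj(f,s["position"],s))
T=np.array(f["tool_from_camera"]);ti=np.linalg.inv(T)
for p in([0,0,0],[0,.0025,-.0187],[.011,.0025,0],[-.011,.0025,0]):
    c=(ti@[*p,1])[:3];print(p,(K(f)@c/c[2])[:2])
# finger ends in crop: 
print([( (K(f)@(ti@[x,y,0,1])[:3])/(ti@[x,y,0,1])[2]) for x in(.011,) for y in(-.0025,)])
```

```text
front top [[ 0.4876 -0.4072  0.086 ]] [[-0.02    0.0021  0.111 ]]
hole [[ 0.5223 -0.3811  0.033 ]] [[0.0234 0.0018 0.164 ]]
rear L [[ 0.5243 -0.3652  0.033 ]] [[ 0.0345 -0.0099  0.164 ]]
rear R [[ 0.5381 -0.3838  0.033 ]] [[0.0345 0.0134 0.164 ]]
padtop [[ 0.4507 -0.4343  0.0625]] [[-0.0658  0.0018  0.1344]]
padfront [[ 0.4454 -0.4382  0.0625]] [[-0.0724  0.0018  0.1344]]
[[273.47220789 242.03049636]]
[0, 0, 0] [273.47221509 242.03021022]
[0, 0.0025, -0.0187] [278.20182915 254.9806901 ]
[0.011, 0.0025, 0] [277.88463943 223.8050489 ]
[-0.011, 0.0025, 0] [277.76840885 259.68746223]
[array([269.03790147, 223.80528892,   1.        ])]
```

By depth and pixel row, the picture puts the real fingertips about 43 mm behind the reported TCP. So the fingers closed on the rounded top of the grip and slid off, and the jaw has not moved. I'll redo the grasp about 40 mm lower, watching the force.

>>> {"op": "send_rows", "data": {"plan": "-0.0035 0.0018 0 0 0 0 0.06; -0.0035 0.0018 0 0 0 0 0.06; -0.0035 0.0018 0 0 0 0 0.06; -0.0035 0.0018 0 0 0 0 0.06; -0.0035 0.0018 0.03 0 0 0 0.06; -0.0035 0.0018 0.06 0 0 0 0.06; -0.0035 0.0018 0.09 0 0 0 0.06; -0.0035 0.0018 0.12 0 0 0 0.06; -0.0035 0.0018 0.145 0 0 0 0.06; -0.0035 0.0018 0.15 0 0 0 0.06"}}

```text
clock: 6.32
position: [0.4986, -0.3953, 0.0417]
tool_rot: [-3.137, 0.002, 0.639]
force: [-0.5, -0.5, -0.6]
grip_width: 0.0599
finger_force: 0.0
```

>>> {"op": "send_rows", "data": {"plan": "0 0 0.01 0 0 0 0.06; 0 0 0.02 0 0 0 0.06; 0 0 0.03 0 0 0 0.06; 0 0 0.038 0 0 0 0.06; 0 0 0.038 0 0 0 0.06"}}

```text
clock: 6.73
position: [0.5, -0.3965, 0.0066]
tool_rot: [-3.14, 0.0, 0.639]
force: [0.5, -0.1, 0.6]
grip_width: 0.06
finger_force: 0.0
```

Run:
```python
from h import *
from workcell import observe,imaging
s=observe();f=imaging.grab_frame("wrist");print(s["position"],s["tool_rot"],s["grip_width"],s["force"])
cv2.imwrite("pics/w5.png",f["color"][150:400,130:430,::-1].repeat(2,0).repeat(2,1))
```

```text
[ 0.49997266 -0.39648099  0.00660742] [-3.14044188e+00  2.34509540e-04  6.39479477e-01] 0.06001240818539194 [ 0.5364106  -0.06081078  0.64530019]
```

View pics/w5.png

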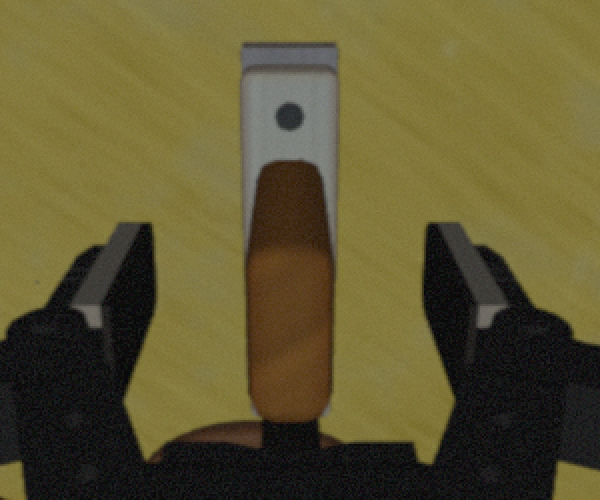

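The crop shows the fingers straddling the grip evenly. The grip is centred at x≈289 and the pads are at 152 and 426. I'll check that the pads line up with the grip along x before closing.

Run:
```python
from h import *
from workcell import observe,imaging
s=observe();f=imaging.grab_frame("wrist")
R=Rt.from_euler("xyz",s["tool_rot"])
C=np.array([.501,-.3968,0])
for z in(.04,.05,.06,.086):
    P=[C+[0,0,z]+.018*k*np.array([.801,.598,0])for k in(-1,0,1)]
    print(z,((proj(f,P,s)-[130,150])*2).round(0).tolist())
# tip corners as rays: depth from the 60 mm opening
T=np.array(f["tool_from_camera"])
for a,b in(((152,223),(426,223)),((157,300),(423,300))):
    p=cv2.undistortPoints(np.float64([a,b]).reshape(-1,1,2)/2+[130,150],K(f),f["dist_coeffs"]).reshape(-1,2)
    d=s["grip_width"]/(p[1,0]-p[0,0]);q=T@[*(p.mean(0)*d),d,1];print("tip in tool",q[:3].round(4),"world z",s["position"][2]-q[2])
```

```text
0.04 [[289.0, 297.0], [289.0, 230.0], [289.0, 159.0]]
0.05 [[289.0, 319.0], [289.0, 249.0], [289.0, 174.0]]
0.06 [[289.0, 344.0], [289.0, 270.0], [289.0, 191.0]]
0.086 [[289.0, 428.0], [289.0, 342.0], [289.0, 249.0]]
tip in tool [ 0.0086  0.0005 -0.0458] world z 0.05327631133094818
tip in tool [-0.0099  0.0008 -0.0466] world z 0.054018088013243704
```

>>> {"op": "send_rows", "data": {"plan": "0.001 0 0.005 0 0 0 0.06; 0.001 0 0.005 0 0 0 0.04; 0.001 0 0.005 0 0 0 0.03; 0.001 0 0.005 0 0 0 0.02; 0.001 0 0.005 0 0 0 0.012; 0.001 0 0.005 0 0 0 0.01; 0.001 0 0.005 0 0 0 0.01; 0.001 0 0.005 0 0 0 0.01; 0.001 0 0.005 0 0 0 0.01", "grip_force": 60}}

```text
clock: 7.58
position: [0.5012, -0.3964, 0.0031]
tool_rot: [3.141, -0.0, 0.639]
force: [-0.4, 1.6, 6.8]
grip_width: 0.0149
finger_force: 59.0
```

>>> {"op": "send_rows", "data": {"plan": "0 0 -0.005 0 0 0 0.01; 0 0 -0.015 0 0 0 0.01; 0 0 -0.03 0 0 0 0.01; 0 0 -0.045 0 0 0 0.01; 0 0 -0.06 0 0 0 0.01; 0 0 -0.06 0 0 0 0.01; 0 0 -0.06 0 0 0 0.01"}}

```text
clock: 8.17
position: [0.5018, -0.3966, 0.0642]
tool_rot: [3.14, -0.001, 0.64]
force: [0.4, 0.4, -2.3]
grip_width: 0.0156
finger_force: 58.7
```

Run:
```python
from h import *
from workcell import observe,imaging
s=observe();f=imaging.grab_frame("wrist");print(s["position"],s["tool_rot"],s["grip_width"],s["force"],s["moment"])
pickle.dump((s,f),open("pics/w6.pkl","wb"))
cv2.imwrite("pics/w6.png",f["color"][150:400,130:430,::-1].repeat(2,0).repeat(2,1))
```

```text
[ 0.50175575 -0.39659096  0.06423644] [ 3.13961237e+00 -9.61412572e-04  6.39599466e-01] 0.01564332314122648 [ 0.44313939  0.40808938 -2.32053443] [ 0.00771012 -0.0237294   0.02477511]
```

View pics/w6.png

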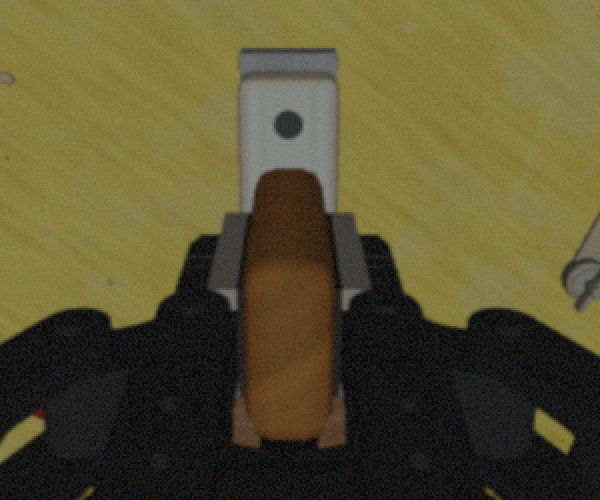

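The jaw is held: the force is −2.3 N and the opening 15.6 mm. I'll check numerically how it sits in the hand compared with how it stood on the bench.

Run:
```python
from h import *
s,f=pickle.load(open("pics/w6.pkl","rb"))
g=dict(position=np.array([.5012,-.3964,.0031]),tool_rot=np.array([3.141,0,.639]))
w5=dict(position=np.array([.49997,-.39648,.00661]),tool_rot=np.array([-3.1404,.0002,.6395]))
for n,p5,p6,z in(("hole",(289,116),(288,124),.033),("footrear",(289,43),(288,48),.010),("barrear",(289,68),(288,75),.033),("gripfront",(290,421),(288,440),.086),("barL",(242,80),(240,86),.033),("barR",(338,80),(338,86),.033)):
    P=cast(f,[np.array(p5)/2+[130,150]],z,w5)
    pr=(proj(f,P,g)[0]-[130,150])*2
    print(n,P.round(4),"pred",pr.round(1),"obs",p6)
C=np.array([.5845,.0638]);a=np.radians(183.1);u=np.array([np.cos(a),np.sin(a)])
print(C+.185*u)
go(s,[.47,-.10,.20],110)
```

```text
hole [[ 0.5224 -0.3805  0.033 ]] pred [286.3 124.2] obs (288, 124)
footrear [[ 0.5334 -0.3723  0.01  ]] pred [286.4  49.1] obs (288, 48)
barrear [[ 0.5317 -0.3736  0.033 ]] pred [286.2  75.4] obs (288, 75)
gripfront [[ 0.4883 -0.4061  0.086 ]] pred [287.1 439.7] obs (288, 440)
barL [[ 0.5228 -0.3665  0.033 ]] pred [238.3  87.7] obs (240, 86)
barR [[ 0.5363 -0.3845  0.033 ]] pred [336.2  87.6] obs (338, 86)
[0.39977072 0.05379542]
shift [ 0.1517 -0.2567 -0.1361] turn [ 1.300e-01  3.000e-02 -7.335e+01]
```

The jaw hasn't slipped in the hand: the grip offset is about 0 and the foot's underside is about 3 mm below the TCP. I'll carry it to the track.

>>> {"op": "send_rows", "data": {"plan": "0 0 -0.03 0 0 0 0.01; 0.01 -0.015 -0.06 0 0 -6 0.01; 0.025 -0.04 -0.09 0 0 -13 0.01; 0.04 -0.07 -0.115 0 0 -20 0.01; 0.055 -0.1 -0.13 0 0 -27 0.01; 0.075 -0.13 -0.136 0 0 -34 0.01; 0.095 -0.16 -0.136 0 0 -41 0.01; 0.11 -0.19 -0.136 0 0 -48 0.01; 0.13 -0.22 -0.136 0 0 -55 0.01; 0.15 -0.25 -0.136 0 0 -62 0.01"}}

```text
clock: 9.05
position: [0.4715, -0.1046, 0.1985]
tool_rot: [-3.141, -0.0, 1.727]
force: [1.3, 0.7, -3.0]
grip_width: 0.0154
finger_force: 59.3
```

Run:
```python
from h import *
from workcell import observe
s=observe();print(s["position"],s["tool_rot"],s["qpos"],s["grip_width"])
go(s,[.4068,.0542,.12],183.1)
```

```text
[ 0.4714543  -0.10455359  0.19851681] [-3.14117135e+00 -9.24627395e-05  1.72739210e+00] [-0.29205012  0.31630472  0.48728003  1.97393812 -0.18767603  0.89522992
  0.4493468 ] 0.015363717249391243
shift [ 0.1669 -0.0391  0.0785] turn [-2.000e-02 -2.000e-02 -8.413e+01]
```

>>> {"op": "send_rows", "data": {"plan": "0.015 -0.004 0 0 0 -7 0.01; 0.03 -0.008 0 0 0 -14 0.01; 0.05 -0.012 0 0 0 -21 0.01; 0.07 -0.016 0.01 0 0 -28 0.01; 0.09 -0.02 0.02 0 0 -35 0.01; 0.11 -0.025 0.03 0 0 -42 0.01; 0.125 -0.03 0.045 0 0 -49 0.01; 0.14 -0.034 0.06 0 0 -56 0.01; 0.155 -0.037 0.07 0 0 -63 0.01; 0.167 -0.039 0.0785 0 0 -70 0.01"}}

```text
clock: 9.88
position: [0.4074, 0.0539, 0.1191]
tool_rot: [-3.141, -0.002, 2.95]
force: [0.6, -0.5, -2.0]
grip_width: 0.0151
finger_force: 59.3
```

Run:
```python
from h import *
from workcell import observe
s=observe();print(s["position"],s["tool_rot"],s["qpos"],s["grip_width"])
go(s,[.4048,.0541,.10],183.1)
```

```text
[0.40742571 0.05392049 0.11914017] [-3.14110957e+00 -1.58861984e-03  2.94983590e+00] [-0.38798995  0.30649699  0.13547869  2.21015108 -0.06962667  0.6303792
  1.17663005] 0.015081801432949916
shift [ 0.0026 -0.0003  0.0191] turn [ -0.02  -0.09 -14.09]
```

>>> {"op": "send_rows", "data": {"plan": "0.001 0 0.005 0 0 -7 0.01; 0.0026 -0.0003 0.012 0 0 -14.1 0.01; 0.0026 -0.0003 0.019 0 0 -14.1 0.01; 0.0026 -0.0003 0.019 0 0 -14.1 0.01; 0.0026 -0.0003 0.019 0 0 -14.1 0.01; 0.0026 -0.0003 0.019 0 0 -14.1 0.01"}}

```text
clock: 10.38
position: [0.4062, 0.0531, 0.1014]
tool_rot: [-3.141, -0.0, -3.097]
force: [-1.0, -0.3, -2.0]
grip_width: 0.0153
finger_force: 59.3
```

Run:
```python
from h import *
from workcell import observe,imaging
s=observe();f=imaging.grab_frame("wrist")
pickle.dump((s,f),open("pics/w7.pkl","wb"))
print(s["position"],s["tool_rot"],s["qpos"],s["grip_width"],s["force"],s["moment"])
C=np.array([.5845,.0638]);a=np.radians(183.1);u=np.array([np.cos(a),np.sin(a)]);n=np.array([-u[1],u[0]])
d=s["position"][:2]-C;print("r,lat",d@u,d@n)
for r in(.12,.09): print((proj(f,[*(C+r*u),.0395],s)).round(0))
go(s,[*(C+.18*u),.0285],183.1)
cv2.imwrite("pics/w7.png",np.hstack([crop(f,160,0,230,240,1.7),crop(f,200,90,150,156,2.615)]))
```

```text
[0.40616364 0.05312748 0.10136719] [-3.14142882e+00 -5.99344474e-05 -3.09737487e+00] [-0.33520793  0.33682847  0.07314777  2.22788307 -0.04393764  0.57825189
  1.38566062] 0.015335502539847863 [-0.96589559 -0.29117706 -2.00060747] [-0.02125649  0.09336391  0.02788794]
r,lat 0.17865255663013035 0.0010126817738831675
[[277. 284.]]
[[277. 317.]]
shift [0.0014 0.001  0.0729] turn [-0.01 -0.   -0.57]
```

>>> {"op": "send_rows", "data": {"plan": "0.0014 0.001 0.015 0 0 -0.5 0.01; 0.0014 0.001 0.03 0 0 -0.5 0.01; 0.0014 0.001 0.045 0 0 -0.5 0.01; 0.0014 0.001 0.058 0 0 -0.5 0.01; 0.0014 0.001 0.066 0 0 -0.5 0.01; 0.0014 0.001 0.071 0 0 -0.5 0.01; 0.0014 0.001 0.073 0 0 -0.5 0.01; 0.0014 0.001 0.073 0 0 -0.5 0.01; 0.0014 0.001 0.073 0 0 -0.5 0.01; 0.0014 0.001 0.073 0 0 -0.5 0.01"}}

```text
clock: 11.27
position: [0.405, 0.0543, 0.0288]
tool_rot: [3.141, 0.001, -3.085]
force: [0.0, -0.3, -2.3]
grip_width: 0.0151
finger_force: 59.4
```

```bash
cat > st.py <<'E'
from h import *
from workcell import observe
s=observe()
C=np.array([.5845,.0638]);a=np.radians(183.1);u=np.array([np.cos(a),np.sin(a)]);n=np.array([-u[1],u[0]])
d=s["position"][:2]-C;print("t",round(s["clock"],2),"r,lat,z mm",(np.array([d@u,d@n,s["position"][2]])*1e3).round(2),"yaw",np.degrees(s["tool_rot"]).round(2))
F=s["force"];print("F radial-out, lat, z",round(F[:2]@u,2),round(F[:2]@n,2),round(F[2],2),"M",s["moment"].round(2),"grip",s["grip_width"],"q4",s["qpos"][3])
go(s,[*(C+.18*u),.0278],183.1)
E
python3 st.py
```

```text
t 11.27 r,lat,z mm [179.75  -0.21  28.8 ] yaw [ 1.7999e+02  5.0000e-02 -1.7678e+02]
F radial-out, lat, z -0.0 0.29 -2.31 M [ 0.05  0.01 -0.1 ] grip 0.01506628249935527 q4 2.2770184689430786
shift [ 0.0002 -0.0002  0.001 ] turn [0.01 0.05 0.12]
```

>>> {"op": "send_rows", "data": {"plan": "-0.004 0 0 0 0 0 0.01; -0.008 0 0 0 0 0 0.01; -0.008 0 0.0007 0 0 0 0.01; -0.008 0 0.0014 0 0 0 0.01; -0.008 0 0.0021 0 0 0 0.01; -0.008 0 0.0021 0 0 0 0.01; -0.008 0 0.0021 0 0 0 0.01"}}

```text
clock: 11.85
position: [0.4129, 0.0547, 0.0268]
tool_rot: [3.141, 0.001, -3.085]
force: [-4.8, -0.2, 23.8]
grip_width: 0.0157
finger_force: 63.3
```

```bash
python3 st.py
```

```text
t 11.85 r,lat,z mm [171.89  -0.19  26.8 ] yaw [ 1.7999e+02  5.0000e-02 -1.7678e+02]
F radial-out, lat, z 4.83 -0.08 23.78 M [-0.1   0.66 -0.01] grip 0.015725078537684626 q4 2.258938009432265
shift [ 0.0081 -0.0002 -0.001 ] turn [0.01 0.05 0.12]
```

>>> {"op": "send_rows", "data": {"plan": "0 0 -0.0004 0 0 0 0.01; 0 0 -0.0008 0 0 0 0.01; 0 0 -0.0008 0 0 0 0.01; 0 0 -0.0008 0 0 0 0.01"}}

```text
clock: 12.18
position: [0.4125, 0.0546, 0.027]
tool_rot: [-3.142, -0.0, -3.085]
force: [-2.0, 0.4, 5.3]
grip_width: 0.0154
finger_force: 60.2
```

```bash
python3 st.py
```

```text
t 12.18 r,lat,z mm [ 1.7224e+02 -1.4000e-01  2.7000e+01] yaw [-1.8000e+02 -1.0000e-02 -1.7677e+02]
F radial-out, lat, z 1.97 -0.47 5.26 M [-0.05  0.2  -0.02] grip 0.01540854312308317 q4 2.258809618753116
shift [ 0.0078 -0.0001 -0.0008] turn [-0.   -0.01  0.13]
```

>>> {"op": "send_rows", "data": {"plan": "0 0 -0.0008 0 0 0 0.01; -0.002 0 -0.0008 0 0 0.1 0.01; -0.004 0 -0.0008 0 0 0.1 0.01; -0.006 0 -0.0008 0 0 0.1 0.01; -0.008 0 -0.0008 0 0 0.1 0.01; -0.01 0 -0.0008 0 0 0.1 0.01; -0.01 0 -0.0008 0 0 0.1 0.01"}}

```text
clock: 12.77
position: [0.423, 0.0553, 0.0277]
tool_rot: [3.142, 0.0, -3.087]
force: [0.4, -0.6, -1.1]
grip_width: 0.0154
finger_force: 59.5
```

```bash
python3 st.py
```

```text
t 12.77 r,lat,z mm [161.72  -0.21  27.74] yaw [ 1.8000e+02  1.0000e-02 -1.7687e+02]
F radial-out, lat, z -0.33 0.65 -1.05 M [-0.01  0.1   0.03] grip 0.015381659768576408 q4 2.233447172065128
shift [ 0.0183 -0.0002 -0.0001] turn [0.   0.01 0.03]
```

The nose is inside the mouth with no lateral force. I'll push on over the tooth.

>>> {"op": "send_rows", "data": {"plan": "-0.002 0 0 0 0 0 0.01; -0.004 0 0 0 0 0 0.01; -0.006 0 0 0 0 0 0.01; -0.008 0 0 0 0 0 0.01; -0.01 0 0 0 0 0 0.01; -0.012 0 0 0 0 0 0.01; -0.012 0 0 0 0 0 0.01"}}

```text
clock: 13.35
position: [0.4351, 0.056, 0.0278]
tool_rot: [3.142, 0.001, -3.087]
force: [1.0, -0.8, -2.3]
grip_width: 0.0155
finger_force: 59.5
```

```bash
python3 st.py
```

```text
t 13.35 r,lat,z mm [149.55  -0.27  27.81] yaw [ 1.8000e+02  3.0000e-02 -1.7687e+02]
F radial-out, lat, z -1.0 0.84 -2.26 M [ 0.24 -0.09  0.04] grip 0.015475922223558519 q4 2.204263334459506
shift [ 0.0304 -0.0003 -0.    ] turn [0.   0.03 0.03]
```

>>> {"op": "send_rows", "data": {"plan": "-0.002 0.0002 0 0 0 0 0.01; -0.004 0.0002 0 0 0 0 0.01; -0.006 0.0002 0 0 0 0 0.01; -0.008 0.0002 0 0 0 0 0.01; -0.01 0.0002 0 0 0 0 0.01; -0.012 0.0002 0 0 0 0 0.01; -0.014 0.0002 0 0 0 0 0.01; -0.016 0.0002 0 0 0 0 0.01; -0.016 0.0002 0 0 0 0 0.01; -0.016 0.0002 0 0 0 0 0.01"}}

```text
clock: 14.18
position: [0.4506, 0.0569, 0.0278]
tool_rot: [-3.142, 0.0, -3.087]
force: [0.8, -0.2, -1.0]
grip_width: 0.0152
finger_force: 59.5
```

```bash
python3 st.py
```

```text
t 14.18 r,lat,z mm [134.04  -0.39  27.75] yaw [-1.8000e+02  1.0000e-02 -1.7687e+02]
F radial-out, lat, z -0.75 0.19 -1.05 M [-0.05 -0.1   0.03] grip 0.015225299795404988 q4 2.165973388410909
shift [ 0.046  -0.0004 -0.0001] turn [-0.    0.01  0.03]
```

>>> {"op": "send_rows", "data": {"plan": "-0.0015 -0.0003 0 0 0 0 0.01; -0.003 -0.0003 0 0 0 0 0.01; -0.0045 -0.0003 0 0 0 0 0.01; -0.006 -0.0003 0 0 0 0 0.01; -0.0075 -0.0003 0 0 0 0 0.01; -0.009 -0.0003 0 0 0 0 0.01; -0.01 -0.0003 0 0 0 0 0.01; -0.011 -0.0003 0 0 0 0 0.01; -0.011 -0.0003 0 0 0 0 0.01"}}

```text
clock: 14.93
position: [0.4613, 0.0573, 0.0277]
tool_rot: [3.142, -0.001, -3.087]
force: [-2.9, 3.8, -1.7]
grip_width: 0.0153
finger_force: 59.5
```

```bash
python3 st.py
```

```text
t 14.93 r,lat,z mm [123.36  -0.21  27.68] yaw [ 1.8000e+02 -4.0000e-02 -1.7686e+02]
F radial-out, lat, z 2.65 -3.91 -1.74 M [0.86 0.79 0.01] grip 0.015322231365080183 q4 2.1391292366078387
shift [ 0.0566 -0.0002 -0.0001] turn [ 0.   -0.04  0.04]
```

>>> {"op": "send_rows", "data": {"plan": "-0.001 0 0 0 0 0 0.01; -0.002 0 0 0 0 0 0.01; -0.003 0 0 0 0 0 0.01; -0.004 0 0 0 0 0 0.01; -0.005 0 0 0 0 0 0.01; -0.006 0 0 0 0 0 0.01; -0.007 0 0 0 0 0 0.01; -0.008 0 0 0 0 0 0.01; -0.008 0 0 0 0 0 0.01"}}

```text
clock: 15.68
position: [0.4697, 0.0578, 0.0278]
tool_rot: [3.142, 0.0, -3.087]
force: [-1.6, 5.2, -2.7]
grip_width: 0.015
finger_force: 59.5
```

```bash
python3 st.py
```

```text
t 15.68 r,lat,z mm [114.92  -0.21  27.76] yaw [ 1.8000e+02  1.0000e-02 -1.7687e+02]
F radial-out, lat, z 1.33 -5.26 -2.69 M [ 1.07  0.45 -0.02] grip 0.01501518500358812 q4 2.1189779016563692
shift [ 0.0651 -0.0002 -0.    ] turn [0.   0.01 0.03]
```

The force to the side shows the foot touching the track wall, so I'll ease off 0.6 mm and continue.

>>> {"op": "send_rows", "data": {"plan": "0 0.0006 0 0 0 0 0.01; 0 0.0006 0 0 0 0 0.01; -0.001 0.0006 0 0 0 0 0.01; -0.002 0.0006 0 0 0 0 0.01; -0.003 0.0006 0 0 0 0 0.01; -0.004 0.0006 0 0 0 0 0.01; -0.004 0.0006 0 0 0 0 0.01"}}

```text
clock: 16.27
position: [0.4735, 0.0584, 0.0277]
tool_rot: [-3.141, -0.0, -3.087]
force: [-1.4, 0.2, -1.6]
grip_width: 0.0151
finger_force: 59.5
```

```bash
python3 st.py
python3 - <<'E'
from h import *
from workcell import imaging
f=imaging.grab_frame("scene");g=load("scene")
C=np.array([.5845,.0638])
for n,q in(("before",g),("now",f)):
    hsv=cv2.cvtColor(q["color"],cv2.COLOR_RGB2HSV).astype(int)
    m=((hsv[...,0]<12)&(hsv[...,1]>80)&(hsv[...,1]<160)&(hsv[...,2]>110)).astype(np.uint8)
    m[:160]=0;m[205:]=0;m[:,:205]=0;m[:,245:]=0
    ys,xs=np.where(m);print(n,len(xs),xs.min(),xs.max(),ys.min(),ys.max(),xs.mean(),ys.mean(),cast(q,[[xs.mean(),ys.mean()]],.08))
E
```

```text
t 16.27 r,lat,z mm [111.09  -0.59  27.7 ] yaw [-1.7999e+02 -1.0000e-02 -1.7688e+02]
F radial-out, lat, z 1.4 -0.28 -1.57 M [-0.09  0.37 -0.  ] grip 0.01509327257848586 q4 2.109072315682281
shift [ 0.0689 -0.0006 -0.0001] turn [-0.01 -0.01  0.02]
before 29 214 234 167 182 221.17241379310346 178.72413793103448 [[0.57783504 0.07724885 0.08      ]]
now 58 217 235 166 195 226.36206896551724 180.55172413793105 [[0.57829264 0.05919873 0.08      ]]
```

>>> {"op": "send_rows", "data": {"plan": "-0.001 0 0 0 0 0 0.01; -0.002 0 0 0 0 0 0.01; -0.003 0 0 0 0 0 0.01; -0.003 0 0 0 0 0 0.01; -0.003 0 0 0 0 0 0.01"}}

```text
clock: 16.73
position: [0.4765, 0.0588, 0.0277]
tool_rot: [3.142, -0.0, -3.087]
force: [-2.5, 1.1, -1.0]
grip_width: 0.0154
finger_force: 59.5
```

```bash
python3 st.py
```

```text
t 16.73 r,lat,z mm [108.15  -0.85  27.74] yaw [ 180.     -0.   -176.86]
F radial-out, lat, z 2.44 -1.27 -1.01 M [0.2  0.53 0.05] grip 0.015413659213076577 q4 2.1018685585885772
shift [ 0.0718 -0.0008 -0.0001] turn [ 0.   -0.    0.04]
```

>>> {"op": "send_rows", "data": {"plan": "-0.001 0 0 0 0 0 0.01; -0.002 0 0 0 0 0 0.01; -0.002 0 0 0 0 0 0.01; -0.002 0 0 0 0 0 0.01"}}

```text
clock: 17.07
position: [0.4784, 0.0589, 0.0277]
tool_rot: [3.142, -0.0, -3.087]
force: [-3.4, 2.2, -1.1]
grip_width: 0.0152
finger_force: 59.5
```

```bash
python3 st.py
```

```text
t 17.07 r,lat,z mm [106.25  -0.81  27.72] yaw [ 1.8000e+02 -1.0000e-02 -1.7686e+02]
F radial-out, lat, z 3.27 -2.39 -1.07 M [0.4  0.96 0.09] grip 0.01522264257070527 q4 2.0969776471642443
shift [ 0.0737 -0.0008 -0.0001] turn [ 0.   -0.01  0.04]
```

>>> {"op": "send_rows", "data": {"plan": "-0.001 0 0 0 0 0 0.01; -0.002 0 0 0 0 0 0.01; -0.002 0 0 0 0 0 0.01; -0.002 0 0 0 0 0 0.01"}}

```text
clock: 17.4
position: [0.4801, 0.059, 0.0277]
tool_rot: [-3.142, -0.001, -3.087]
force: [-6.0, 2.4, -0.8]
grip_width: 0.0154
finger_force: 59.6
```

```bash
python3 st.py
```

```text
t 17.4 r,lat,z mm [104.5   -0.81  27.66] yaw [-1.8000e+02 -4.0000e-02 -1.7686e+02]
F radial-out, lat, z 5.91 -2.69 -0.78 M [0.39 1.32 0.11] grip 0.015389484479206844 q4 2.092163572907643
shift [ 0.0755 -0.0008 -0.0001] turn [-0.   -0.04  0.04]
```

>>> {"op": "send_rows", "data": {"plan": "-0.001 0.0002 0 0 0 0 0.01; -0.002 0.0002 0 0 0 0 0.01; -0.002 0.0002 0 0 0 0 0.01; -0.002 0.0002 0 0 0 0 0.01"}}

```text
clock: 17.73
position: [0.4819, 0.0593, 0.0276]
tool_rot: [-3.142, -0.001, -3.087]
force: [-5.7, 1.2, -1.1]
grip_width: 0.0153
finger_force: 59.6
```

```bash
python3 st.py
```

```text
t 17.73 r,lat,z mm [102.67  -1.03  27.62] yaw [-1.8000e+02 -6.0000e-02 -1.7686e+02]
F radial-out, lat, z 5.59 -1.53 -1.11 M [0.46 1.42 0.15] grip 0.015310884323658682 q4 2.0872646310335465
shift [ 0.0773 -0.001  -0.0001] turn [-0.   -0.06  0.04]
```

>>> {"op": "send_rows", "data": {"plan": "-0.001 0.0002 0 0 0 0 0.01; -0.002 0.0002 0 0 0 0 0.01; -0.002 0.0002 0 0 0 0 0.01; -0.002 0.0002 0 0 0 0 0.01"}}

```text
clock: 18.07
position: [0.4838, 0.0597, 0.0276]
tool_rot: [3.142, -0.001, -3.087]
force: [-6.1, 2.0, -0.2]
grip_width: 0.0157
finger_force: 59.5
```

```bash
python3 st.py
```

```text
t 18.07 r,lat,z mm [100.82  -1.31  27.59] yaw [ 1.8000e+02 -8.0000e-02 -1.7685e+02]
F radial-out, lat, z 6.03 -2.28 -0.24 M [0.64 1.64 0.19] grip 0.015700957299735436 q4 2.0823587342617995
shift [ 0.0792 -0.0012 -0.0001] turn [ 0.   -0.08  0.05]
```

>>> {"op": "send_rows", "data": {"plan": "-0.001 0 0 0 0 0 0.01; -0.002 0 0 0 0 0 0.01; -0.002 0 0 0 0 0 0.01; -0.002 0 0 0 0 0 0.01"}}

```text
clock: 18.4
position: [0.4856, 0.0598, 0.0275]
tool_rot: [3.142, -0.002, -3.086]
force: [-7.9, 3.0, -1.1]
grip_width: 0.0152
finger_force: 59.6
```

```bash
python3 st.py
```

```text
t 18.4 r,lat,z mm [98.99 -1.35 27.54] yaw [ 1.8000e+02 -1.0000e-01 -1.7684e+02]
F radial-out, lat, z 7.74 -3.38 -1.1 M [0.72 1.85 0.2 ] grip 0.015227911015732492 q4 2.077489585846606
shift [ 0.081  -0.0013 -0.0001] turn [ 0.   -0.1   0.06]
```

The spring force started near r≈105–106, which agrees with the stem setting seen in the pictures. About 7 mm is pressed in now, so I'll go on in small steps to about 12 mm.

>>> {"op": "send_rows", "data": {"plan": "-0.001 0 0 0 0 0 0.01; -0.002 0 0 0 0 0 0.01; -0.0025 0 0 0 0 0 0.01; -0.0025 0 0 0 0 0 0.01; -0.0025 0 0 0 0 0 0.01"}}

```text
clock: 18.82
position: [0.4876, 0.0599, 0.0274]
tool_rot: [3.142, -0.003, -3.086]
force: [-9.0, 2.4, -1.5]
grip_width: 0.0153
finger_force: 59.6
```

```bash
python3 st.py
```

```text
t 18.82 r,lat,z mm [96.99 -1.38 27.41] yaw [ 1.8000e+02 -1.5000e-01 -1.7684e+02]
F radial-out, lat, z 8.91 -2.87 -1.48 M [0.78 2.26 0.2 ] grip 0.015254594396681689 q4 2.071681686395137
shift [ 0.083  -0.0013 -0.0002] turn [ 0.   -0.15  0.06]
```

>>> {"op": "send_rows", "data": {"plan": "-0.001 0 0 0 0 0 0.01; -0.0017 0 0 0 0 0 0.01; -0.0017 0 0 0 0 0 0.01; -0.0017 0 0 0 0 0 0.01"}}

```text
clock: 19.15
position: [0.4891, 0.0601, 0.0274]
tool_rot: [3.142, -0.003, -3.086]
force: [-10.6, 3.6, -0.9]
grip_width: 0.0154
finger_force: 59.6
```

```bash
python3 st.py
```

```text
t 19.15 r,lat,z mm [95.44 -1.43 27.38] yaw [ 1.8000e+02 -1.7000e-01 -1.7683e+02]
F radial-out, lat, z 10.4 -4.12 -0.9 M [0.86 2.45 0.23] grip 0.015428041740738752 q4 2.067517997431656
shift [ 0.0846 -0.0013 -0.0002] turn [ 0.   -0.17  0.07]
```

>>> {"op": "send_rows", "data": {"plan": "-0.001 0 0 0 0 0 0.01; -0.0013 0 0 0 0 0 0.01; -0.0013 0 0 0 0 0 0.01; -0.0013 0 0 0 0 0 0.01"}}

```text
clock: 19.48
position: [0.4903, 0.0602, 0.0274]
tool_rot: [3.142, -0.003, -3.086]
force: [-10.9, 4.4, -0.9]
grip_width: 0.0155
finger_force: 59.9
```

```bash
python3 st.py
```

```text
t 19.48 r,lat,z mm [94.23 -1.49 27.38] yaw [ 1.8000e+02 -1.7000e-01 -1.7683e+02]
F radial-out, lat, z 10.64 -5.01 -0.94 M [0.94 2.55 0.23] grip 0.015472311414667126 q4 2.064353823570068
shift [ 0.0858 -0.0014 -0.0002] turn [ 0.   -0.17  0.07]
```

>>> {"op": "send_rows", "data": {"plan": "0.001 -0.0003 0 0 0 0 0.01; 0.002 -0.0006 0 0 0 0 0.01; 0.003 -0.0006 0 0 0 0 0.01; 0.003 -0.0006 0 0 0 0 0.01; 0.003 -0.0006 0 0 0 0 0.01"}}

```text
clock: 19.9
position: [0.4875, 0.0596, 0.0274]
tool_rot: [3.141, -0.003, -3.086]
force: [-9.4, 3.4, -1.5]
grip_width: 0.0155
finger_force: 59.6
```

```bash
python3 st.py
```

```text
t 19.9 r,lat,z mm [97.04 -1.07 27.43] yaw [ 1.7999e+02 -1.5000e-01 -1.7681e+02]
F radial-out, lat, z 9.23 -3.91 -1.48 M [1.18 2.41 0.35] grip 0.015533104763562048 q4 2.071830798062932
shift [ 0.083  -0.0009 -0.0002] turn [ 0.01 -0.15  0.09]
```

>>> {"op": "send_rows", "data": {"plan": "0.001 0 0 0 0 0 0.01; 0.002 0 0 0 0 0 0.01; 0.002 0 0 0 0 0 0.01; 0.002 0 0 0 0 0 0.01"}}

```text
clock: 20.23
position: [0.4859, 0.0595, 0.0275]
tool_rot: [3.141, -0.002, -3.086]
force: [-7.3, 5.1, -1.8]
grip_width: 0.0154
finger_force: 59.6
```

```bash
python3 st.py
```

```text
t 20.23 r,lat,z mm [98.68 -1.08 27.52] yaw [ 1.7998e+02 -1.1000e-01 -1.7682e+02]
F radial-out, lat, z 7.03 -5.45 -1.77 M [1.14 2.01 0.35] grip 0.01536538808843888 q4 2.0765548425275235
shift [ 0.0813 -0.001  -0.0001] turn [ 0.02 -0.11  0.08]
```

>>> {"op": "send_rows", "data": {"plan": "0.001 0 0 0 0 0 0.01; 0.002 0 0 0 0 0 0.01; 0.002 0 0 0 0 0 0.01; 0.002 0 0 0 0 0 0.01"}}

```text
clock: 20.57
position: [0.4854, 0.0595, 0.0279]
tool_rot: [3.141, 0.001, -3.086]
force: [-1.4, 5.5, -1.1]
grip_width: 0.0155
finger_force: 59.5
```

```bash
python3 st.py
```

```text
t 20.57 r,lat,z mm [99.22 -1.04 27.87] yaw [ 1.7997e+02  4.0000e-02 -1.7683e+02]
F radial-out, lat, z 1.1 -5.61 -1.08 M [1.3  0.45 0.29] grip 0.01553020717192893 q4 2.0802820458558973
shift [ 0.0808 -0.0009  0.    ] turn [0.03 0.04 0.07]
```

The ratchet has caught at r≈99: the hand's load fell to about 1 N, and the pad is still about 7 mm pressed in. I'll relieve the force to the side, open and lift away.

>>> {"op": "send_rows", "data": {"plan": "-0.0003 0.0006 0 0 0 0 0.012; -0.0003 0.0008 0 0 0 0 0.02; -0.0003 0.0008 0 0 0 0 0.035; -0.0003 0.0008 0 0 0 0 0.055; -0.0003 0.0008 0 0 0 0 0.055; -0.0003 0.0008 0 0 0 0 0.055"}}

```text
clock: 21.07
position: [0.4854, 0.0596, 0.0279]
tool_rot: [-3.141, 0.0, -3.087]
force: [-0.9, -0.4, -0.0]
grip_width: 0.0552
finger_force: 0.0
```

```bash
python3 st.py
```

```text
t 21.07 r,lat,z mm [99.15 -1.13 27.85] yaw [-1.7999e+02  2.0000e-02 -1.7689e+02]
F radial-out, lat, z 0.94 0.34 -0.04 M [-0.   -0.02  0.05] grip 0.05515411287331274 q4 2.0797194832578447
shift [ 0.0809 -0.0011  0.    ] turn [-0.01  0.02  0.01]
```

>>> {"op": "send_rows", "data": {"plan": "0 0 -0.01 0 0 0 0.055; 0 0 -0.03 0 0 0 0.055; 0 0 -0.05 0 0 0 0.055; 0 0 -0.08 0 0 0 0.055; 0 0 -0.11 0 0 0 0.055; 0 0 -0.14 0 0 0 0.055; 0 0 -0.17 0 0 0 0.055; 0 0 -0.2 0 0 0 0.055; 0 0 -0.23 0 0 0 0.055; 0 0 -0.23 0 0 0 0.055"}}

```text
clock: 21.9
position: [0.4872, 0.06, 0.2637]
tool_rot: [3.14, 0.008, -3.087]
force: [0.4, 0.5, 0.2]
grip_width: 0.0551
finger_force: 0.0
```

```bash
python3 st.py
python3 - <<'E'
from h import *
from workcell import observe,imaging
s=observe();f=imaging.grab_frame("wrist");g=imaging.grab_frame("scene")
pickle.dump((s,f),open("pics/w8.pkl","wb"))
cv2.imwrite("pics/w8.png",np.hstack([crop(f,150,60,260,340,1.5),crop(g,165,140,130,170,3)]))
E
```

```text
t 21.9 r,lat,z mm [ 97.41  -1.42 263.7 ] yaw [ 179.91    0.43 -176.9 ]
F radial-out, lat, z -0.46 -0.48 0.23 M [ 0.01 -0.04 -0.02] grip 0.055068560707210376 q4 1.8617715055420094
shift [ 0.0844 -0.0018  0.2353] turn [0.09 0.43 0.  ]
```

View pics/w8.png

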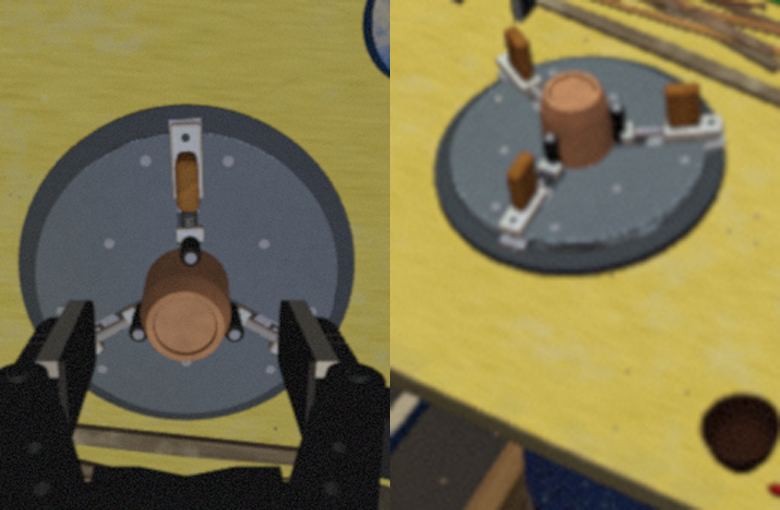

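The picture shows the cup upright, held between all three pads: the loose jaw's at crop (190,252) and the fixed ones at (138,330) and (235,330). The new jaw is seated in its track and the gripper is clear of everything.

```bash
python3 -c "
from workcell import bot
print(bot.job_done())"
```

```text
the job is handed in; nothing more can be done
None
```

The loose jaw is in its track and the ratchet holds it. The cup is clamped upright against both fixed jaws, with the sprung pad about 7 mm in by force readings, and the job is handed in at about 22 s.

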